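# Renew the plates of a lever-arch index file

### The arm

A 7-joint arm with a two-finger parallel gripper is mounted at the origin on a cart in front of the work surface, level with it; the furniture and walls round the work are solid. World frame = base frame: x ahead of the robot, y to its left, z up, the work surface at z = 0. Lengths are in m, angles in rad, forces in N, time in s.
With the tool pointing down it reaches from about 0.425 to 0.925 m from the base axis. Payload 6.8 kg.
Tool frame: the origin (TCP) lies at the very end of the fingers, on their centre line; the grasp point (between the pads) lies 19 mm behind it; z points along the fingers, y is the line along which they close (so a half turn about z gives the same grasp; the last joint's range is limited). The gripper opens to 85 mm and grips with 20 to 120 N. Pads are 22 mm wide; open, the fingers measure 114 mm over their backs; the gripper's body (76 mm by 85 mm) begins 54 mm behind the grasp point. The pads swing forward as they close: fully open they stand 13 mm farther back than shut.
Start: joints at [1.108, 0.477, 0.022, 1.555, -0.011, 1.109, -0.083], TCP at [0.235, -0.633, 0.231] pointing down, gripper open.
Joint ranges: [-2.96, 2.96], [-0.34, 2.1], [-1.41, 1.46], [0.24, 2.44], [-1.37, 4.51], [0.17, 1.92], [-2.96, 2.96]. Speed limits (rad/s): [2.39, 2.39, 3.14, 3.14, 3.14, 3.14, 3.14].

### API

Orientations are given as a rotation vector (axis times angle).
In Python, from bench import get_obs, viewer, r gives the robot as it stands. The module is installed in compiled form; this text tells all that it offers.
- The arm moves only by the tool play_rows, never from a script. Its argument "commands" is a list that holds one entry, the list of rows, each a list of 5 numbers: the gripper's target within -1 to 1 (shut at 1, half-way at 0, fully open at -1), then the shift along the tool's x, y, z scaled (see below), then the turn about the tool's z scaled (see below). A call has 1 to 12 rows; each row is the pose to reach, as a shift and turn from the pose commanded when the call began, along the tool's axes at that moment; what a row does not reach only later rows make up. The controller multiplies each number of a shift by 0.2 m and each number of a turn by pi/2 rad. A row lasts 1/12 s, in which the tool goes at most 41.7 mm and 7.16 degrees, less where a joint would pass 70% of its speed; a pose out of reach is approached as far as the arm can. A call with a number of a shift or a turn outside -1 to 1 is refused whole. A call with a gripper value outside its range is refused whole. The fingers move at their own pace and stop on an object; "grip_force" is the grip in N (left out, the last holds). Time passes only in rows, so rows that repeat a pose let the fingers close. It gives the time, the measured TCP pose, the force, the opening and the grip force at its end, in the units of the state.
- get_obs(): the state, without advancing time (a new reading comes with each control period).
- viewer.grab_frame(name): name is "scene" or "top" or "wrist"; returns a dict with "pixels" (420x560x3 uint8, red, green, blue), "fovy" (degrees; the focal length in pixels is half the picture's height over the tangent of half this angle, whatever the lens; pixels are square), "cx", "cy" (the principal point, pixels), "distortion" ([k1, k2, p1, p2, k3] as OpenCV has them; the pictures are not rectified), "world_to_cam" (4x4, takes a point from world to camera coordinates); the wrist camera has in their place "hand_eye" (4x4, takes a point from camera to tool coordinates, whose origin is the TCP and whose axes are the flange's). Camera axes: x right, y up, looking along -z (the intrinsics and any distortion apply to the point x, -y, -z); pixel columns grow to the right and rows downward; lengths in m; the calibration is good to about 2 mm. A picture is of the moment at which its call begins: read the wrist's pose just before it. There is no depth.
- r.hand_in(): hands the job in; it is judged then, once.
Trained networks look in a picture, given as the dict that the camera call returned (one of the last four; its "shot" number tells which), for a name from the list of things; names that differ only in an ending like _2 or _b are one class to them, and where a whole thing is asked for, a point or a joint stands for the part that bears it (a point fixed in the world has none). Each returns a list of dicts, best first, with "score" (0 to 1); they miss things now and then, are a little off and sometimes report something else, mostly with a low value. They report only what shows in the picture. A call takes as long as a camera call.
- viewer.trace(picture, thing): "pixels" (420x560 bool, what is visible of it) and "rect" ([left, top, right, bottom] in pixels, round what is visible of it).
The state is a dict: "clock": time; "joints": joint angles; "qvel": joint speeds; "tau": joint torques, N m; "tcp_pos": TCP position; "orientation": TCP orientation; "contact_force": force on the tool from outside, world axes, zero at the start; "moment": the same for the moment, N m; "grip_width": finger opening in m; "gripper_force": force on a finger pad.
Only numpy, scipy, OpenCV 4.12 (cv2) and the standard library are available. Lean on these libraries where they do the work, as an engineer would, in place of code of your own. Each camera call takes 0.05 s, during which the arm holds its last target. There are 200 camera calls.

### The job

Lift the file's lever fully to open the rings, and move the outdated white plate with the red rib from the sloping deck flat into the grey out-tray. Then lay all the coloured plates that are on the bench on the deck like roof slates, centred and square, ribs up and towards the lower end: the first with its lower edge on the lowest white line, each next one with its lower edge on the next line up, overlapping on top of the one below, in any order of colours and with no gap. Last, press the lever all the way down to close the rings over them; do not disturb the bottle, flask, timer and marker.

Things in the scene. Friction and masses are not known exactly. Their poses are not given: they have to be found in the camera images.
- file: Black desk file, fixed: a flat deck 262 mm long, 215 mm wide, sloping up away from the robot by 0.21 rad; its yaw varies a little. Surface about 22 mm over the worktop at the lower end, 76 mm at the upper. Origin: on the worktop, roughly below the deck's middle. Plates stay where laid on the slope by friction
- file_line0 (a point): On the deck surface, on the lowest white line: here goes the middle of the lowest plate's lower edge. x runs up the slope, y left across the deck, z out of it. White lines at x = 0, 48, 96, 144 mm; the deck spans x -22 to 240, y -73 to 142 mm. Plates lie centred on y = 0; a laid plate covers the next line up, whose ends still show at both sides
- lever (a joint): Lever at the left of the deck: 0 = pressed down along the deck (rings closed), 1.4 = fully lifted, upright (rings open). Turns about the y axis of file_line0 through lever_pivot; stays where it is left; takes about 3 N at the roll. It drives the rings: two steel arches joined by a hold-down bar
- rings (a joint): Angle of the rings, always 1.15 x the lever's; their hinge runs up the slope at deck y = 75, z = 8 mm. Closed, the 6 mm hold-down bar runs up the slope at y = 42 mm, underside 19 mm over the deck, above the plates' left margin: nothing can be laid or taken out. Open, bar and arches stand at y = 75 to 100 mm, up to 45 mm over the deck
- lever_roll (a point): Centre of the red thumb roll at the lever's free end: 16 mm thick, 24 mm long (across the deck, along y), 116 mm from the pivot. Lever down, it lies at deck x = 45, y = 117, z = 36 mm (28 mm clear below); lever up, nearly above the pivot. Can be pinched by its two ends from above. The lever is a 10 mm round bar
- lever_pivot (a point): The lever's pivot, at deck x = 160, y = 117, z = 20 mm, between two bracket cheeks
- plate_blue: Blue index plate, 78 mm (x) by 100 mm (y) by 5 mm, about 60 g; may be absent. Origin: centre of the underside, z up. Lower edge at x = -39, upper edge at x = +39 mm. Grip rib on the lower half: 16 mm wide (y, centred), x from -33 to -1 mm, its top 35 mm over the underside; pale label patches beside it.
- plate_green: Green index plate, 78 mm (x) by 100 mm (y) by 5 mm, about 60 g; may be absent. Origin: centre of the underside, z up. Lower edge at x = -39, upper edge at x = +39 mm. Grip rib on the lower half: 16 mm wide (y, centred), x from -33 to -1 mm, its top 35 mm over the underside; pale label patches beside it.
- plate_yellow: Yellow index plate, 78 mm (x) by 100 mm (y) by 5 mm, about 60 g; may be absent. Origin: centre of the underside, z up. Lower edge at x = -39, upper edge at x = +39 mm. Grip rib on the lower half: 16 mm wide (y, centred), x from -33 to -1 mm, its top 35 mm over the underside; pale label patches beside it.
- plate_orange: Orange index plate, 78 mm (x) by 100 mm (y) by 5 mm, about 60 g; may be absent. Origin: centre of the underside, z up. Lower edge at x = -39, upper edge at x = +39 mm. Grip rib on the lower half: 16 mm wide (y, centred), x from -33 to -1 mm, its top 35 mm over the underside; pale label patches beside it.
- plate_blue_lip (a point): Middle of the lower edge of the blue plate, on its underside (x = -39 mm of the plate)
- plate_green_lip (a point): Middle of the lower edge of the green plate, on its underside (x = -39 mm of the plate)
- plate_yellow_lip (a point): Middle of the lower edge of the yellow plate, on its underside (x = -39 mm of the plate)
- plate_orange_lip (a point): Middle of the lower edge of the orange plate, on its underside (x = -39 mm of the plate)
- plate_old: White plate with red rib and red label patches, outdated: 78 x 100 x 5 mm, origin at the centre of the underside, rib 16 mm wide (y), x from -33 to -1 mm, top 35 mm over the underside. At the start it lies on the deck, lower edge on the second line, under the closed hold-down bar
- out_tray: Grey out-tray, open above, fixed: 135 mm (x) by 155 mm (y), 24 mm high, walls and floor 4 mm. Origin: centre of its underside
- bottle: Clear bottle with blue cap, 56 mm across, 101 mm high; origin under its centre; leave alone
- flask: Small conical flask, 45 mm across, 62 mm high; origin under its centre; leave alone
- timer: Bench timer 62 x 62 x 18 mm, origin under its centre; leave alone
- marker: Felt marker lying on the bench, 13 x 136 x 14 mm, origin under its centre; leave alone

How it is judged:
On the way, in this order (a step that is already met when the one before it is completed fails the run):
1. the lever is lifted and the rings are open (value of joint lever above 1.1 rad), for 0.2 s.
2. the outdated plate lies in the out-tray, with the rings open (value of joint lever above 1.1 rad and x of plate_old in the frame of out_tray between -0.034 and 0.034 m and y of plate_old in the frame of out_tray between -0.034 and 0.034 m and z of plate_old in the frame of out_tray below 0.012 m and angle between plate_old's own z axis and vertical below 0.15 rad), for 0.2 s.
3. all coloured plates are laid as slates on the lines, with the rings still open (value of joint lever above 1.1 rad and y of plate_blue in the frame of file_line0 between -0.012 and 0.012 m and angle between the y axis of each of plate_blue, plate_green, plate_yellow, plate_orange and the y axis of file_line0, either way round below 0.12 rad and z of plate_blue in the frame of file_line0 between -0.004 and 0.009 m and (x of plate_blue_lip in the frame of file_line0 between -0.008 and 0.008 m or (x of plate_blue_lip in the frame of plate_green between -0.007 and 0.025 m and z of plate_blue_lip in the frame of plate_green between 0.0025 and 0.0125 m) or (x of plate_blue_lip in the frame of plate_yellow between -0.007 and 0.025 m and z of plate_blue_lip in the frame of plate_yellow between 0.0025 and 0.0125 m) or (x of plate_blue_lip in the frame of plate_orange between -0.007 and 0.025 m and z of plate_blue_lip in the frame of plate_orange between 0.0025 and 0.0125 m)) and (x of plate_blue_lip in the frame of file_line0 between -0.008 and 0.008 m or x of plate_blue_lip in the frame of file_line0 between 0.04 and 0.056 m or x of plate_blue_lip in the frame of file_line0 between 0.088 and 0.104 m or x of plate_blue_lip in the frame of file_line0 between 0.136 and 0.152 m) and y of plate_green in the frame of file_line0 between -0.012 and 0.012 m and z of plate_green in the frame of file_line0 between -0.004 and 0.009 m and (x of plate_green_lip in the frame of file_line0 between -0.008 and 0.008 m or (x of plate_green_lip in the frame of plate_blue between -0.007 and 0.025 m and z of plate_green_lip in the frame of plate_blue between 0.0025 and 0.0125 m) or (x of plate_green_lip in the frame of plate_yellow between -0.007 and 0.025 m and z of plate_green_lip in the frame of plate_yellow between 0.0025 and 0.0125 m) or (x of plate_green_lip in the frame of plate_orange between -0.007 and 0.025 m and z of plate_green_lip in the frame of plate_orange between 0.0025 and 0.0125 m)) and (x of plate_green_lip in the frame of file_line0 between -0.008 and 0.008 m or x of plate_green_lip in the frame of file_line0 between 0.04 and 0.056 m or x of plate_green_lip in the frame of file_line0 between 0.088 and 0.104 m or x of plate_green_lip in the frame of file_line0 between 0.136 and 0.152 m) and y of plate_yellow in the frame of file_line0 between -0.012 and 0.012 m and z of plate_yellow in the frame of file_line0 between -0.004 and 0.009 m and (x of plate_yellow_lip in the frame of file_line0 between -0.008 and 0.008 m or (x of plate_yellow_lip in the frame of plate_blue between -0.007 and 0.025 m and z of plate_yellow_lip in the frame of plate_blue between 0.0025 and 0.0125 m) or (x of plate_yellow_lip in the frame of plate_green between -0.007 and 0.025 m and z of plate_yellow_lip in the frame of plate_green between 0.0025 and 0.0125 m) or (x of plate_yellow_lip in the frame of plate_orange between -0.007 and 0.025 m and z of plate_yellow_lip in the frame of plate_orange between 0.0025 and 0.0125 m)) and (x of plate_yellow_lip in the frame of file_line0 between -0.008 and 0.008 m or x of plate_yellow_lip in the frame of file_line0 between 0.04 and 0.056 m or x of plate_yellow_lip in the frame of file_line0 between 0.088 and 0.104 m or x of plate_yellow_lip in the frame of file_line0 between 0.136 and 0.152 m) and y of plate_orange in the frame of file_line0 between -0.012 and 0.012 m and z of plate_orange in the frame of file_line0 between -0.004 and 0.009 m and (x of plate_orange_lip in the frame of file_line0 between -0.008 and 0.008 m or (x of plate_orange_lip in the frame of plate_blue between -0.007 and 0.025 m and z of plate_orange_lip in the frame of plate_blue between 0.0025 and 0.0125 m) or (x of plate_orange_lip in the frame of plate_green between -0.007 and 0.025 m and z of plate_orange_lip in the frame of plate_green between 0.0025 and 0.0125 m) or (x of plate_orange_lip in the frame of plate_yellow between -0.007 and 0.025 m and z of plate_orange_lip in the frame of plate_yellow between 0.0025 and 0.0125 m)) and (x of plate_orange_lip in the frame of file_line0 between -0.008 and 0.008 m or x of plate_orange_lip in the frame of file_line0 between 0.04 and 0.056 m or x of plate_orange_lip in the frame of file_line0 between 0.088 and 0.104 m or x of plate_orange_lip in the frame of file_line0 between 0.136 and 0.152 m) and distance between each of plate_green, plate_yellow, plate_orange and plate_blue above 0.032 m and distance between each of plate_yellow, plate_orange and plate_green above 0.032 m and distance between plate_orange and plate_yellow above 0.032 m), for 0.2 s.
4. the lever is pressed down and the rings are closed (value of joint lever below 0.08 rad), for 0.2 s.
At the end, for the whole second after the job is handed in: Lever within 0.08 rad of down; each coloured plate within 12 mm of the deck's centre line, 0.12 rad of square, lower edge within 8 mm of a white line, one on the lowest line, each other overlapping on top of the plate one line below, upper edge on the deck; white plate flat in the tray; all at rest (value of joint lever below 0.08 rad and x of plate_old in the frame of out_tray between -0.034 and 0.034 m and y of plate_old in the frame of out_tray between -0.034 and 0.034 m and z of plate_old in the frame of out_tray below 0.012 m and angle between plate_old's own z axis and vertical below 0.15 rad and y of plate_blue in the frame of file_line0 between -0.012 and 0.012 m and angle between the y axis of each of plate_blue, plate_green, plate_yellow, plate_orange and the y axis of file_line0, either way round below 0.12 rad and z of plate_blue in the frame of file_line0 between -0.004 and 0.009 m and (x of plate_blue_lip in the frame of file_line0 between -0.008 and 0.008 m or (x of plate_blue_lip in the frame of plate_green between -0.007 and 0.025 m and z of plate_blue_lip in the frame of plate_green between 0.0025 and 0.0125 m) or (x of plate_blue_lip in the frame of plate_yellow between -0.007 and 0.025 m and z of plate_blue_lip in the frame of plate_yellow between 0.0025 and 0.0125 m) or (x of plate_blue_lip in the frame of plate_orange between -0.007 and 0.025 m and z of plate_blue_lip in the frame of plate_orange between 0.0025 and 0.0125 m)) and (x of plate_blue_lip in the frame of file_line0 between -0.008 and 0.008 m or x of plate_blue_lip in the frame of file_line0 between 0.04 and 0.056 m or x of plate_blue_lip in the frame of file_line0 between 0.088 and 0.104 m or x of plate_blue_lip in the frame of file_line0 between 0.136 and 0.152 m) and y of plate_green in the frame of file_line0 between -0.012 and 0.012 m and z of plate_green in the frame of file_line0 between -0.004 and 0.009 m and (x of plate_green_lip in the frame of file_line0 between -0.008 and 0.008 m or (x of plate_green_lip in the frame of plate_blue between -0.007 and 0.025 m and z of plate_green_lip in the frame of plate_blue between 0.0025 and 0.0125 m) or (x of plate_green_lip in the frame of plate_yellow between -0.007 and 0.025 m and z of plate_green_lip in the frame of plate_yellow between 0.0025 and 0.0125 m) or (x of plate_green_lip in the frame of plate_orange between -0.007 and 0.025 m and z of plate_green_lip in the frame of plate_orange between 0.0025 and 0.0125 m)) and (x of plate_green_lip in the frame of file_line0 between -0.008 and 0.008 m or x of plate_green_lip in the frame of file_line0 between 0.04 and 0.056 m or x of plate_green_lip in the frame of file_line0 between 0.088 and 0.104 m or x of plate_green_lip in the frame of file_line0 between 0.136 and 0.152 m) and y of plate_yellow in the frame of file_line0 between -0.012 and 0.012 m and z of plate_yellow in the frame of file_line0 between -0.004 and 0.009 m and (x of plate_yellow_lip in the frame of file_line0 between -0.008 and 0.008 m or (x of plate_yellow_lip in the frame of plate_blue between -0.007 and 0.025 m and z of plate_yellow_lip in the frame of plate_blue between 0.0025 and 0.0125 m) or (x of plate_yellow_lip in the frame of plate_green between -0.007 and 0.025 m and z of plate_yellow_lip in the frame of plate_green between 0.0025 and 0.0125 m) or (x of plate_yellow_lip in the frame of plate_orange between -0.007 and 0.025 m and z of plate_yellow_lip in the frame of plate_orange between 0.0025 and 0.0125 m)) and (x of plate_yellow_lip in the frame of file_line0 between -0.008 and 0.008 m or x of plate_yellow_lip in the frame of file_line0 between 0.04 and 0.056 m or x of plate_yellow_lip in the frame of file_line0 between 0.088 and 0.104 m or x of plate_yellow_lip in the frame of file_line0 between 0.136 and 0.152 m) and y of plate_orange in the frame of file_line0 between -0.012 and 0.012 m and z of plate_orange in the frame of file_line0 between -0.004 and 0.009 m and (x of plate_orange_lip in the frame of file_line0 between -0.008 and 0.008 m or (x of plate_orange_lip in the frame of plate_blue between -0.007 and 0.025 m and z of plate_orange_lip in the frame of plate_blue between 0.0025 and 0.0125 m) or (x of plate_orange_lip in the frame of plate_green between -0.007 and 0.025 m and z of plate_orange_lip in the frame of plate_green between 0.0025 and 0.0125 m) or (x of plate_orange_lip in the frame of plate_yellow between -0.007 and 0.025 m and z of plate_orange_lip in the frame of plate_yellow between 0.0025 and 0.0125 m)) and (x of plate_orange_lip in the frame of file_line0 between -0.008 and 0.008 m or x of plate_orange_lip in the frame of file_line0 between 0.04 and 0.056 m or x of plate_orange_lip in the frame of file_line0 between 0.088 and 0.104 m or x of plate_orange_lip in the frame of file_line0 between 0.136 and 0.152 m) and distance between each of plate_green, plate_yellow, plate_orange and plate_blue above 0.032 m and distance between each of plate_yellow, plate_orange and plate_green above 0.032 m and distance between plate_orange and plate_yellow above 0.032 m and linear speed of each of plate_blue, plate_green, plate_yellow, plate_orange, plate_old below 0.02 m/s); the robot touches nothing.
It fails at once if the bottle is pushed more than 30 mm or tipped over (distance of bottle from where it was at the start of the episode above 0.03 m or angle between bottle's own z axis and vertical above 0.5 rad).
It fails at once if the flask is pushed more than 30 mm or tipped over (distance of flask from where it was at the start of the episode above 0.03 m or angle between flask's own z axis and vertical above 0.5 rad).
It fails at once if the timer is pushed more than 30 mm or tipped over (distance of timer from where it was at the start of the episode above 0.03 m or angle between timer's own z axis and vertical above 0.5 rad).
It fails at once if the marker is pushed more than 30 mm or tipped over (distance of marker from where it was at the start of the episode above 0.03 m or angle between marker's own z axis and vertical above 0.5 rad).
Of plate_blue, plate_green, plate_yellow, plate_orange only 3 to 4 are there at a start; the rules pass over those that are not, and their reading is None.
At some moment in a run one of plate_blue, plate_green, plate_yellow, plate_orange may be knocked a few centimetres aside while the robot is not near it.
Once in a run the grip may slacken for a moment while it holds something.
It also fails if it takes over 210 s, if anything falls off the work surface, if the arm or the gripper's body presses on something with over 40 N, if the wrist force passes 120 N, or if a joint passes its speed limit or range.

## Working session

There is one attempt and no reset: what is moved stays moved. The work goes in short steps, Python scripts to look and compute and a tool call to move; the robot and the scene stay as the last step left them, time stands still between calls to the robot, and variables do not carry over. Pictures are saved under pics/ and viewed, at most 14 in all, crops included, and the job is handed in when it is done.

Besides the shell and the picture viewer there is one more tool, called after ">>>" as name([rows], argument=value, ...), one row to a line, values as JSON. play_rows: Moves the arm, as the interface text tells. Shifts and turns lie within -1 to 1; 1 stands for 0.2 m of shift or pi/2 rad of turn. Its arguments: {"type":"object","properties":{"commands":{"type":"array","items":{"type":"array","items":{"type":"array","items":{"type":"number","minimum":-1,"maximum":1}}}},"grip_force":{"type":"number"}},"required":["commands"]}

```bash
mkdir -p pics; cat > h.py <<'E'
import numpy as np, cv2
from scipy.spatial.transform import Rotation as R
from bench import get_obs, viewer, r
def K(p):
    f=210/np.tan(np.radians(p["fovy"])/2); return np.array([[f,0,p["cx"]],[0,f,p["cy"]],[0,0,1.]])
def c2w(p,o=None):
    if "world_to_cam" in p: return np.linalg.inv(np.array(p["world_to_cam"]))
    T=np.eye(4);T[:3,:3]=R.from_rotvec(o["orientation"]).as_matrix();T[:3,3]=o["tcp_pos"]
    return T@np.array(p["hand_eye"])
def rays(p,uv,o=None):
    M=c2w(p,o); n=cv2.undistortPoints(np.array(uv,float).reshape(-1,1,2),K(p),np.array(p["distortion"],float)).reshape(-1,2)
    d=np.c_[n[:,0],-n[:,1],-np.ones(len(n))]@M[:3,:3].T
    return M[:3,3],d
def onplane(p,uv,z=0.,o=None,n=(0,0,1.),pt=None):
    c,d=rays(p,uv,o); n=np.array(n); pt=np.array([0,0,z]) if pt is None else pt
    return c+d*(((pt-c)@n)/(d@n))[:,None]
def proj(p,X,o=None):
    M=np.linalg.inv(c2w(p,o)); X=np.atleast_2d(X)@M[:3,:3].T+M[:3,3]
    X=X*[1,-1,-1]; return cv2.projectPoints(X.reshape(-1,1,3),np.zeros(3),np.zeros(3),K(p),np.array(p["distortion"],float))[0].reshape(-1,2)
def save(p,n): cv2.imwrite("pics/"+n+".png",cv2.cvtColor(p["pixels"],cv2.COLOR_RGB2BGR))
E
python3 - <<'E'
from h import *
o=get_obs(); print({k:np.round(v,3) for k,v in o.items()})
for c in("scene","top"):
    p=viewer.grab_frame(c); save(p,c+"0"); print(c,p["fovy"],p["distortion"],np.round(c2w(p),3).tolist())
    for t in ["file","lever","lever_roll","rings","plate_blue","plate_green","plate_yellow","plate_orange","plate_old","out_tray","bottle","flask","timer","marker"]:
        q=viewer.trace(p,t)
        for a in q[:2]:
            ys,xs=np.nonzero(a["pixels"]); print(t,round(a["score"],2),a["rect"],xs.mean().round(1) if len(xs) else 0,ys.mean().round(1) if len(xs) else 0)
E
```

```text
{'clock': np.float64(0.0), 'joints': array([ 1.108,  0.478,  0.022,  1.556, -0.011,  1.109, -0.083]), 'qvel': array([-0.001, -0.   ,  0.001, -0.001, -0.   , -0.001, -0.002]), 'tau': array([-0.0000e+00, -5.9645e+01,  1.6070e+00, -2.8120e+01,  1.2000e-02,
        9.0000e-03, -0.0000e+00]), 'tcp_pos': array([ 0.234, -0.632,  0.23 ]), 'orientation': array([-3.091e+00, -5.540e-01,  1.000e-03]), 'contact_force': array([-0.231,  0.237, -0.332]), 'moment': array([ 0.025, -0.024, -0.009]), 'gripper_force': np.float64(0.0), 'grip_width': np.float64(0.086)}
scene 53.328713261079585 [-0.02303035  0.          0.          0.          0.        ] [[-0.769, 0.471, -0.432, 0.084], [-0.639, -0.556, 0.531, 0.466], [0.01, 0.685, 0.729, 0.946], [0.0, 0.0, 0.0, 1.0]]
file 0.69 [117.0, 247.0, 255.2, 377.0] 184.4 312.7
lever 0.82 [143.9, 319.2, 190.8, 351.4] 167.9 332.9
lever_roll 0.52 [146.2, 314.5, 187.2, 350.9] 168.6 333.7
rings 0.59 [136.6, 271.7, 226.9, 353.1] 185.3 305.9
plate_blue 0.6 [270.0, 201.1, 307.8, 232.0] 288.7 214.4
plate_green 0.86 [270.4, 257.2, 319.8, 296.6] 296.0 274.4
plate_green 0.44 [
[... 959 characters left out ...]
.1, 269.7, 230.7] 255.8 218.4
plate_blue 0.7 [285.0, 202.2, 315.3, 227.6] 297.9 214.1
plate_blue 0.31 [240.2, 207.9, 273.0, 233.5] 255.6 217.8
plate_green 0.93 [241.2, 248.8, 268.3, 273.2] 253.6 258.8
plate_yellow 0.87 [239.1, 206.0, 274.0, 234.5] 256.1 218.3
plate_orange 0.72 [289.1, 246.8, 318.9, 270.6] 303.2 259.2
plate_orange 0.67 [272.0, 171.8, 282.0, 185.1] 273.2 177.8
plate_old 0.77 [173.9, 215.8, 202.8, 241.9] 186.7 228.5
out_tray 0.78 [336.5, 222.1, 379.2, 260.4] 358.7 239.1
out_tray 0.67 [139.5, 181.4, 212.5, 263.4] 173.5 221.2
bottle 0.84 [248.7, 159.4, 265.5, 176.7] 254.9 168.1
flask 0.62 [270.8, 172.3, 283.6, 186.3] 273.3 177.9
timer 0.68 [386.8, 249.8, 406.7, 270.2] 397.9 257.8
```

```bash
python3 - <<'E'
import cv2
a=cv2.imread("pics/top0.png")[130:300,120:420]; b=cv2.imread("pics/scene0.png")[150:390,100:420]
a=cv2.resize(a,(800,453),interpolation=cv2.INTER_CUBIC); cv2.imwrite("pics/a.png",a)
cv2.imwrite("pics/b.png",cv2.resize(b,(800,600),interpolation=cv2.INTER_CUBIC))
E
```

```text
(no output)
```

View pics/a.png

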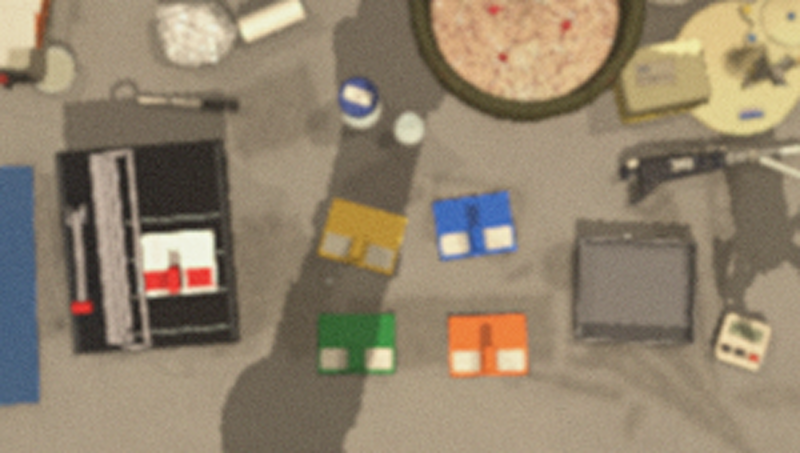

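View pics/b.png

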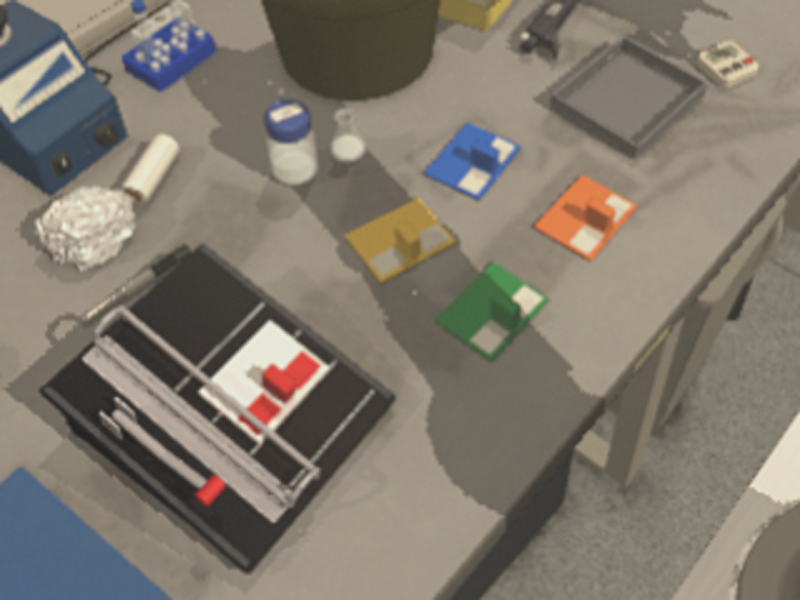

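```bash
cat >> h.py <<'E'
from scipy.optimize import least_squares
S=0.21
def deckT(q): # file_line0 frame from x,y,yaw
    T=np.eye(4); T[:3,:3]=R.from_euler("zy",[q[2],-S]).as_matrix(); T[:3,3]=[q[0],q[1],0.022+0.022*np.sin(S)]; return T
def ap(T,X): return np.atleast_2d(X)@T[:3,:3].T+T[:3,3]
E
python3 - <<'E'
from h import *
p=viewer.grab_frame("top")
C=np.array([[.240,.142,0],[.240,-.073,0],[-.022,-.073,0],[-.022,.142,0]])
uv=np.array([[140.6,188.1],[202.5,182.5],[209.2,258.2],[148.1,262.4]])
s=least_squares(lambda q:(proj(p,ap(deckT(q),C))-uv).ravel(),[.4,.3,0]); print(s.x,s.fun.round(1))
T=deckT(s.x)
for n,x in [("roll",[.045,.117,.036]),("pivot",[.16,.117,.02]),("mid",[.11,.035,0]),("rollup",[.156,.117,.136])]: print(n,ap(T,x).round(3))
for n in ["blue","green","yellow","orange"]:
    q=viewer.trace(p,"plate_"+n)[0]; ys,xs=np.nonzero(q["pixels"]); c=np.array([[xs.mean(),ys.mean()]])
    b=cv2.minAreaRect(np.c_[xs,ys].astype(np.float32)); print(n,onplane(p,c,.005).round(3),np.round(b[1],1),round(b[2],1))
for n in ["out_tray","timer","bottle","flask"]:
    q=viewer.trace(p,n)[0]; x0,y0,x1,y1=q["rect"]; print(n,onplane(p,[[x0,y0],[x1,y1]],.02).round(3).tolist())
o=get_obs(); print(R.from_rotvec(o["orientation"]).as_matrix().round(3)); w=viewer.grab_frame("wrist"); print(np.array(w["hand_eye"]).round(3),w["fovy"])
E
```

```text
[0.47142499 0.17726593 0.07983918] [-0.6 -0.9  0.3 -0.3  0.6  0.4 -0.3  0.7]
roll [[0.499 0.297 0.069]]
pivot [[0.614 0.307 0.077]]
mid [[0.576 0.221 0.049]]
rollup [[0.586 0.306 0.19 ]]
blue [[ 0.611 -0.2    0.005]] [22.2 29. ] 81.9
green [[ 0.458 -0.045  0.005]] [24. 29.] 90.0
yellow [[ 0.597 -0.055  0.005]] [29.5 23.8] 15.9
orange [[ 0.454 -0.217  0.005]] [22. 28.] 90.0
out_tray [[0.584, -0.325, 0.02], [0.453, -0.486, 0.02]]
timer [[0.494, -0.505, 0.02], [0.41, -0.581, 0.02]]
bottle [[0.798, -0.026, 0.02], [0.742, -0.088, 0.02]]
flask [[0.748, -0.102, 0.02], [0.707, -0.145, 0.02]]
[[ 0.938  0.347 -0.   ]
 [ 0.347 -0.938 -0.   ]
 [-0.     0.    -1.   ]]
[[ 0.     0.953  0.304  0.078]
 [ 1.    -0.     0.    -0.001]
 [ 0.001  0.304 -0.953 -0.143]
 [ 0.     0.     0.     1.   ]] 61.05988183816546
```

>>> play_rows([
  [[-1,1,-1,0,0.17],[-1,1,-1,0,0.17],[-1,1,-1,0,0.17],[-1,1,-1,0,0.17],[-1,1,-1,0,0.17],[-1,1,-1,0,0.17],[-1,1,-1,0,0.17],[-1,1,-1,0,0.17]],
])

```text
clock: 2.67
tcp_pos: [0.3565, -0.3691, 0.2316]
orientation: [-3.135, -0.153, -0.003]
contact_force: [-0.3, -0.0, 0.8]
grip_width: 0.0854
gripper_force: 0.0
```

>>> play_rows([
  [[-1,0.8,-1,0,0],[-1,0.8,-1,0,0],[-1,0.8,-1,0,0],[-1,0.8,-1,0,0],[-1,0.8,-1,0,0],[-1,0.8,-1,0,0],[-1,0.8,-1,0,0],[-1,0.8,-1,0,0]],
])

```text
clock: 3.33
tcp_pos: [0.4963, -0.1594, 0.2315]
orientation: [-3.137, -0.148, -0.002]
contact_force: [-0.4, -0.0, 0.6]
grip_width: 0.0854
gripper_force: 0.0
```

```bash
cat >> h.py <<'E'
from scipy.optimize import minimize
def box(x0,x1,y0,y1,z0,z1): return np.array([[x,y,z] for x in(x0,x1) for y in(y0,y1) for z in(z0,z1)])
PL=[box(-.039,.039,-.05,.05,0,.005),box(-.033,-.001,-.008,.008,.005,.035)]
def silh(p,T,o,parts,k=4):
    m=np.zeros((420*k//2,560*k//2),np.uint8)
    for b in parts:
        h=cv2.convexHull((proj(p,ap(T,b),o)*16*(k//2)).astype(np.int32)); cv2.fillConvexPoly(m,h,1,shift=4)
    return m
def poseT(q,z=0.,base=None):
    T=np.eye(4);T[:3,:3]=R.from_euler("z",q[2]).as_matrix();T[:3,3]=[q[0],q[1],z]
    return T if base is None else base@T
def fit(p,o,mask,q0,z=0.,base=None,parts=PL):
    M=cv2.resize(mask.astype(np.uint8),(1120,840),interpolation=cv2.INTER_NEAREST)
    def c(q):
        s=silh(p,poseT(q,z,base),o,parts); return 1-(s&M).sum()/max(1,(s|M).sum())
    q0=np.array(q0,float); s=minimize(c,q0,method="Nelder-Mead",options=dict(initial_simplex=np.vstack([q0]+[q0+d for d in np.diag([.02,.02,.2])]),xatol=2e-4,fatol=1e-4))
    return s.x,1-s.fun
def go(xyz,yaw,o=None):
    o=o or get_obs(); M=R.from_rotvec(o["orientation"]).as_matrix(); d=M.T@(np.array(xyz)-o["tcp_pos"])/.2
    y=np.arctan2(M[1,0],M[0,0]); t=-(yaw-y); t=(t+np.pi/2)%np.pi-np.pi/2
    print("go",d.round(3),"turn",round(t/(np.pi/2),3))
E
python3 - <<'E'
from h import *
o=get_obs(); p=viewer.grab_frame("wrist"); save(p,"w1")
for n,q0 in dict(blue=[.611,-.2,.1],green=[.458,-.045,0],yellow=[.597,-.055,-.27],orange=[.454,-.217,0]).items():
    for a in viewer.trace(p,"plate_"+n)[:1]: print(n,round(a["score"],2),a["rect"],*fit(p,o,a["pixels"],q0))
for a in viewer.trace(p,"out_tray")[:1]: print(a["score"],a["rect"])
go([.50,.17,.25],.08)
E
```

```text
blue 0.75 [279.3, 20.5, 385.7, 107.6] [ 0.61312776 -0.19778657  0.13767585] 0.9776433991336454
green 0.58 [130.8, 162.2, 222.4, 242.1] [ 0.45924676 -0.04399704  0.00354347] 0.9663689112841655
yellow 0.79 [127.1, 8.9, 243.6, 121.9] [ 0.59923668 -0.05149798 -0.27127722] 0.9744191574068573
orange 0.96 [283.2, 182.4, 376.8, 256.0] [ 0.4563119  -0.21458379  0.02141978] 0.9512518524296076
0.95 [430.9, 94.8, 560.0, 241.4]
go [ 0.173 -1.664 -0.094] turn 0.003
```

View pics/w1.png

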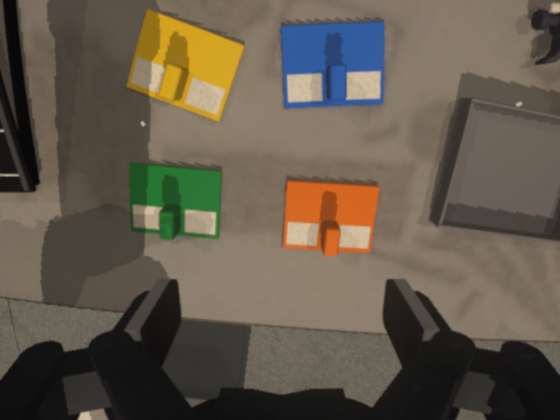

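>>> play_rows([
  [[-0.2,0.1,-0.9,0,0],[-0.2,0.1,-0.9,0,0],[-0.2,0.1,-0.9,0,0],[-0.2,0.1,-0.9,0,0],[-0.2,0.1,-0.9,0,0]],
])

```text
clock: 4.05
tcp_pos: [0.4983, 0.0239, 0.2318]
orientation: [-3.136, -0.146, -0.002]
contact_force: [-0.1, -0.5, -0.6]
grip_width: 0.0513
gripper_force: 0.0
```

>>> play_rows([
  [[-0.2,0.1,-0.8,-0.1,0],[-0.2,0.1,-0.8,-0.1,0],[-0.2,0.1,-0.8,-0.1,0],[-0.2,0.1,-0.8,-0.1,0],[-0.2,0.1,-0.8,-0.1,0],[-0.2,0.1,-0.8,-0.1,0],[-0.2,0.1,-0.8,-0.1,0]],
])

```text
clock: 4.63
tcp_pos: [0.5046, 0.1779, 0.251]
orientation: [3.138, 0.135, -0.001]
contact_force: [0.3, -1.3, -0.5]
grip_width: 0.0509
gripper_force: 0.0
```

```bash
python3 - <<'E'
from h import *
o=get_obs(); p=viewer.grab_frame("wrist"); save(p,"w2"); np.savez("w2.npz",pos=o["tcp_pos"],ori=o["orientation"]); print(o["tcp_pos"],o["grip_width"])
for t in ("lever_roll","lever","plate_old","file"):
    for a in viewer.trace(p,t)[:1]:
        print(t,a["score"],a["rect"])
T=deckT([.4714,.1773,.08])
L=[[x,y,0] for x in(-.022,0,.048,.096,.144,.24) for y in(-.073,.142)]
print(proj(p,ap(T,L),o).round(0).tolist(), proj(p,ap(T,[.045,.117,.036]),o))
E
```

```text
[0.50464748 0.17792386 0.25102105] 0.05094454117123826
lever_roll 0.7 [132.5, 38.4, 169.6, 191.7]
lever 0.59 [133.1, 37.2, 169.8, 190.4]
plate_old 0.7 [224.6, 80.5, 334.5, 169.9]
file 0.89 [110.8, 0.0, 365.1, 231.4]
[[346.0, 226.0], [154.0, 224.0], [348.0, 209.0], [151.0, 207.0], [352.0, 168.0], [143.0, 166.0], [357.0, 121.0], [134.0, 120.0], [363.0, 68.0], [125.0, 68.0], [373.0, -56.0], [107.0, -51.0]] [[155.67972147 183.31899144]]
```

View pics/w2.png

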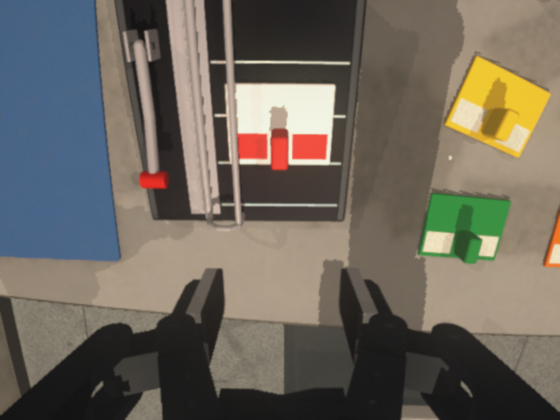

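```bash
python3 - <<'E'
from h import *
o=get_obs(); p=viewer.grab_frame("wrist"); g=p["pixels"].astype(float).sum(2)
q=np.array([.476,.1773,.08])
P=[];UV=[]
for it in range(2):
  P=[];UV=[]
  for x in (0,.048,.096,.144):
    for y in np.r_[np.arange(-.060,-.052,.002),np.arange(-.048,.03,.006) if x in(0,.144) else []]:
      u,v=proj(p,ap(deckT(q),[x,y,0]),o)[0]; ui=int(round(u)); vs=np.arange(int(v)-5,int(v)+7); w=g[vs,ui]-np.median(g[vs,ui]); w=np.clip(w,0,None)
      if w.max()>80: w[w<.4*w.max()]=0; P.append([x,y,0]); UV.append([ui-u+u,(vs*w).sum()/w.sum()])
  P=np.array(P);UV=np.array(UV)
  s=least_squares(lambda a:(proj(p,ap(deckT([a[0],q[1],a[1]]),P),o)-UV)[:,1],[q[0],q[2]],loss="soft_l1"); q[[0,2]]=s.x; print(q,len(P),np.abs(s.fun).mean())
# ends
for x in(0,.048,.096,.144):
  for y0 in((-.063,.063) if x in(0,.144) else (-.063,)):
    ys=np.arange(y0-.012,y0+.012,.0005); uv=proj(p,ap(deckT(q),np.c_[np.full(len(ys),x),ys,0*ys]),o); v=[g[int(round(b)),int(round(a))] for a,b in uv]
    d=np.abs(np.diff(cv2.GaussianBlur(np.array(v).reshape(-1,1),(1,7),0).ravel())); print(x,ys[d.argmax()].round(4),end="; ")
a=viewer.trace(p,"plate_old")[0]
T=deckT(q); print("\nold",fit(p,o,a["pixels"],[.048+.039,0,0],0,T))
np.save("deck.npy",q); roll=ap(T,[.045,.117,.036])[0]; print("roll",roll,proj(p,roll,o))
a=viewer.trace(p,"lever_roll")[0]["pixels"]; hsv=cv2.cvtColor(p["pixels"],cv2.COLOR_RGB2HSV); red=a&(hsv[...,1]>150); ys,xs=np.nonzero(red); print("red",xs.mean(),ys.mean())
n=T[:3,2]; X=onplane(p,[[xs.mean(),ys.mean()]],o=o,n=n,pt=roll)[0]; print("roll meas",X)
go(X+[0,0,.06],q[2]); go(X,q[2])
E
```

```text
[0.47567528 0.1773     0.0800978 ] 42 0.11041179333167388
[0.47567526 0.1773     0.08009832] 42 0.11040611851570115
0 -0.06; 0 0.0665; 0.048 -0.0605; 0.096 -0.061; 0.144 -0.061; 0.144 0.063; 
old (array([0.08706011, 0.00106559, 0.00443684]), np.float64(0.8917137743942277))
roll [0.50288517 0.29752545 0.06919436] [[155.75944544 179.11810443]]
red 153.79723502304148 179.8479262672811
roll meas [0.50198491 0.29948847 0.06900247]
go [ 0.039 -0.602  0.611] turn 0.004
go [ 0.039 -0.603  0.911] turn 0.004
```

>>> play_rows([
  [[0.1,0.04,-0.6,0.2,0],[0.1,0.04,-0.6,0.4,0],[0.1,0.04,-0.6,0.55,0],[0.1,0.04,-0.6,0.55,0],[0.1,0.04,-0.6,0.75,0],[0.1,0.04,-0.6,0.9,0],[0.1,0.04,-0.6,0.97,0],[0.1,0.04,-0.6,0.97,0],[0.1,0.04,-0.6,0.97,0]],
], grip_force=40)

```text
clock: 5.78
tcp_pos: [0.5017, 0.2995, 0.0569]
orientation: [3.138, 0.138, -0.002]
contact_force: [-0.1, -0.1, 0.6]
grip_width: 0.0386
gripper_force: 0.0
```

>>> play_rows([
  [[1,0,0,0,0],[1,0,0,0,0],[1,0,0,0,0],[1,0,0,0,0],[1,0,0,0,0],[1,0,0,0,0]],
])

```text
clock: 6.28
tcp_pos: [0.503, 0.2976, 0.0589]
orientation: [3.136, 0.135, 0.002]
contact_force: [-0.3, -5.3, 0.9]
grip_width: 0.0228
gripper_force: 39.4
```

```bash
python3 - <<'E'
from h import *
q=np.load("deck.npy"); q[1]=.179; np.save("deck.npy",q); o=get_obs(); T=deckT(q)
iT=np.linalg.inv(T); print("tcp in deck",ap(iT,o["tcp_pos"]),"yaw",R.from_rotvec(o["orientation"]).as_matrix()[:2,0], o["grip_width"])
p=np.array([.16,.117,.02]); r0=np.array([.045,.117,.036]); a0=np.arctan2(.016,-.115); M=R.from_rotvec(o["orientation"]).as_matrix()
for b in np.linspace(0,1.4,19)[1:]:
    a=a0-b; X=p+.116*np.array([np.cos(a),0,np.sin(a)]); d=M.T@(T[:3,:3]@(X-r0))/.2; print(round(b,2),d.round(3).tolist())
E
```

```text
tcp in deck [[0.04285345 0.11549589 0.02593807]] yaw [0.99630808 0.08583781] 0.022827639519096207
0.08 [-0.001, -0.001, -0.045]
0.16 [0.001, -0.001, -0.09]
0.23 [0.007, -0.002, -0.135]
0.31 [0.016, -0.002, -0.179]
0.39 [0.028, -0.003, -0.222]
0.47 [0.044, -0.003, -0.265]
0.54 [0.063, -0.004, -0.306]
0.62 [0.085, -0.004, -0.345]
0.7 [0.111, -0.005, -0.382]
0.78 [0.139, -0.005, -0.418]
0.86 [0.169, -0.005, -0.451]
0.93 [0.202, -0.005, -0.481]
1.01 [0.238, -0.005, -0.509]
1.09 [0.275, -0.006, -0.534]
1.17 [0.315, -0.006, -0.556]
1.24 [0.355, -0.006, -0.575]
1.32 [0.398, -0.005, -0.591]
1.4 [0.441, -0.005, -0.604]
```

>>> play_rows([
  [[1,0,0,-0.045,0],[1,0,0,-0.09,0],[1,0.01,0,-0.135,0],[1,0.016,0,-0.18,0],[1,0.03,0,-0.22,0],[1,0.045,0,-0.265,0],[1,0.063,0,-0.306,0],[1,0.085,0,-0.345,0],[1,0.11,0,-0.38,0],[1,0.14,0,-0.42,0]],
])

```text
clock: 7.12
tcp_pos: [0.5299, 0.2997, 0.1422]
orientation: [3.136, 0.135, -0.001]
contact_force: [1.2, -5.8, -7.9]
grip_width: 0.0226
gripper_force: 39.5
```

>>> play_rows([
  [[1,0.03,0,-0.033,0],[1,0.063,0,-0.063,0],[1,0.1,0,-0.09,0],[1,0.135,0,-0.115,0],[1,0.175,0,-0.138,0],[1,0.215,0,-0.156,0],[1,0.26,0,-0.172,0],[1,0.305,0,-0.186,0],[1,0.305,0,-0.186,0],[1,0.305,0,-0.186,0]],
])

```text
clock: 7.95
tcp_pos: [0.5921, 0.3046, 0.1802]
orientation: [3.136, 0.134, 0.002]
contact_force: [2.3, -8.7, -0.7]
grip_width: 0.0226
gripper_force: 39.5
```

>>> play_rows([
  [[-0.1,0,0,0,0],[-0.1,0,0,0,0],[-0.1,0,0,0,0],[-0.1,0,0,-0.2,0],[-0.1,0,0,-0.4,0],[-0.1,-0.3,0.3,-0.4,0],[-0.1,-0.5,0.5,-0.4,0],[-0.1,-0.8,0.6,-0.4,0],[-0.1,-0.8,0.6,-0.4,0],[-0.1,-0.8,0.6,-0.4,0]],
])

```text
clock: 8.78
tcp_pos: [0.4396, 0.1732, 0.2591]
orientation: [-3.138, -0.138, -0.002]
contact_force: [0.6, 0.0, 0.2]
grip_width: 0.0473
gripper_force: 0.0
```

```bash
python3 - <<'E'
from h import *
o=get_obs(); p=viewer.grab_frame("wrist"); save(p,"w3"); T=deckT(np.load("deck.npy")); print(o["tcp_pos"],o["grip_width"])
a=viewer.trace(p,"plate_old")[0]; q,s=fit(p,o,a["pixels"],[.087,0,0],0,T); print(q,s)
g=ap(poseT(q,0,T),[-.017,0,.022])[0]; print("grasp",g,"tcp up"); tcp=g-[0,0,.019]; print(tcp); go(tcp+[0,0,.07],q[2]+.08); go(tcp,q[2]+.08)
E
```

```text
[0.43955271 0.17315234 0.25908783] 0.047282009797858855
[ 0.08716549 -0.0004716   0.00296616] 0.9830918496023883
grasp [0.53953407 0.18409378 0.06269132] tcp up
[0.53953407 0.18409378 0.04369132]
go [ 0.513 -0.022  0.725] turn 0.002
go [ 0.514 -0.023  1.075] turn 0.002
```

View pics/w3.png

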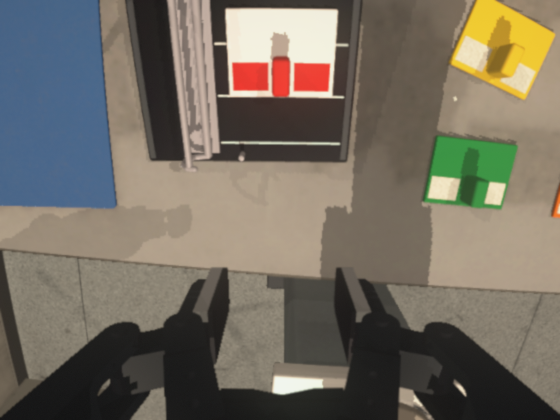

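>>> play_rows([
  [[-0.1,0.2,-0.02,0.1,0],[-0.1,0.4,-0.02,0.3,0],[-0.1,0.51,-0.02,0.5,0],[-0.1,0.51,-0.02,0.7,0],[-0.1,0.51,-0.02,0.85,0],[-0.1,0.51,-0.02,1,0],[-0.1,0.51,-0.02,1,0],[-0.1,0.51,-0.02,1,0]],
], grip_force=40)

```text
clock: 9.55
tcp_pos: [0.5422, 0.1877, 0.0578]
orientation: [3.138, 0.14, -0.005]
contact_force: [0.3, 0.6, 0.3]
grip_width: 0.0472
gripper_force: 0.0
```

>>> play_rows([
  [[-0.1,0,0,0.03,0],[-0.1,0,0,0.03,0],[1,0,0,0.03,0],[1,0,0,0.03,0],[1,0,0,0.03,0],[1,0,0,0.03,0],[1,0,0,0.03,0],[1,0,0,-0.1,0],[1,0,0,-0.25,0],[1,0,0,-0.4,0],[1,0,0,-0.4,0]],
])

```text
clock: 10.47
tcp_pos: [0.5464, 0.1887, 0.145]
orientation: [-3.135, -0.138, -0.016]
contact_force: [0.3, 0.9, 0.5]
grip_width: 0.0153
gripper_force: 39.2
```

```bash
python3 - <<'E'
from h import *
o=get_obs(); p=viewer.grab_frame("wrist"); save(p,"w4"); print(o["tcp_pos"],o["grip_width"])
t=viewer.grab_frame("top"); a=viewer.trace(t,"out_tray")[0]
TR=[box(-.0675,.0675,-.0775,.0775,0,.024)]
q,s=fit(t,None,a["pixels"],[.518,-.405,0],0,None,TR); print("tray",q,s)
for a in viewer.trace(p,"plate_old")[:1]: print(a["score"],a["rect"])
go([q[0]-.017,q[1],o["tcp_pos"][2]],q[2])
E
```

```text
[0.54644577 0.18871915 0.14501303] 0.0153300406238041
tray [ 0.52373512 -0.40844096 -0.04043242] 0.929745889387145
0.84 [157.3, 164.8, 405.4, 348.6]
go [-0.438  2.947 -0.033] turn 0.082
```

>>> play_rows([
  [[1,-0.05,0.2,0,0],[1,-0.1,0.4,0,0],[1,-0.1,0.6,0,0],[1,-0.1,0.8,0,0],[1,-0.1,1,0,0],[1,-0.1,1,0,0]],
])

```text
clock: 11.17
tcp_pos: [0.5395, -0.0247, 0.1368]
orientation: [3.134, 0.119, -0.006]
contact_force: [0.9, -0.7, -1.5]
grip_width: 0.015
gripper_force: 39.3
```

>>> play_rows([
  [[1,-0.05,0.2,0,0],[1,-0.1,0.4,0,0],[1,-0.1,0.6,0,0],[1,-0.1,0.8,0,0],[1,-0.1,1,0,0],[1,-0.1,1,0,0]],
])

```text
clock: 11.67
tcp_pos: [0.5363, -0.2253, 0.1371]
orientation: [3.135, 0.119, -0.004]
contact_force: [-0.8, -0.8, -0.2]
grip_width: 0.0154
gripper_force: 39.4
```

```bash
python3 - <<'E'
from h import *
o=get_obs(); p=viewer.grab_frame("wrist"); print(o["tcp_pos"],o["grip_width"])
a=viewer.trace(p,"out_tray")[0]; print(a["score"],a["rect"]); save(p,"w5")
go([.507,-.408,.10],-.04)
a=viewer.trace(p,"plate_old")[0]; h=fit(p,o,a["pixels"],[.53,o["tcp_pos"][1],.08],o["tcp_pos"][2]-.01); print(h)
E
```

```text
[ 0.53629733 -0.22525642  0.13705234] 0.015350520358768872
0.64 [0.0, 40.5, 137.0, 171.7]
go [-0.228  0.94   0.185] turn 0.079
(array([ 0.5487457 , -0.22366876,  0.07556502]), np.float64(0.8244311555880997))
```

View pics/w5.png

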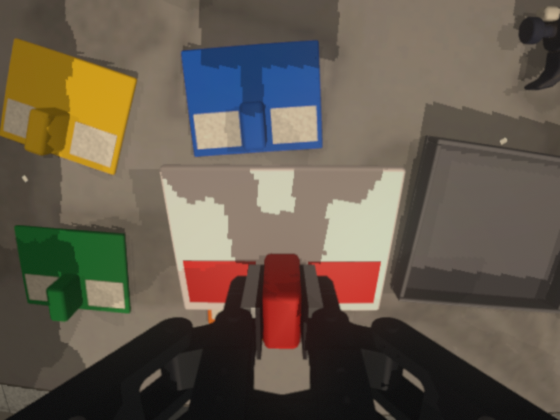

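>>> play_rows([
  [[1,-0.1,0.2,0,0],[1,-0.2,0.4,0,0],[1,-0.23,0.6,0,0.08],[1,-0.23,0.8,0,0.08],[1,-0.23,0.94,0,0.08],[1,-0.23,0.94,0,0.08],[1,-0.23,0.94,0,0.08]],
])

```text
clock: 12.4
tcp_pos: [0.5087, -0.4062, 0.1375]
orientation: [-3.14, 0.061, 0.002]
contact_force: [1.4, 1.1, -0.6]
grip_width: 0.0154
gripper_force: 25.6
```

```bash
python3 - <<'E'
from h import *
o=get_obs(); p=viewer.grab_frame("wrist"); print(o["tcp_pos"],o["grip_width"])
a=viewer.trace(p,"out_tray"); save(p,"w6"); print([(b["score"],b["rect"]) for b in a])
t=viewer.grab_frame("top"); save(t,"t6")
im=cv2.resize(t["pixels"][190:290,310:430],(720,600))[:,:,::-1]
cv2.imwrite("pics/c6.png",np.vstack([cv2.resize(p["pixels"][:,:,::-1],(400,300)),cv2.resize(im,(400,300))]))
E
```

```text
[ 0.50872136 -0.40623824  0.13751059] 0.015358527966830958
[(0.86, [172.5, 85.6, 398.2, 162.6])]
```

View pics/c6.png

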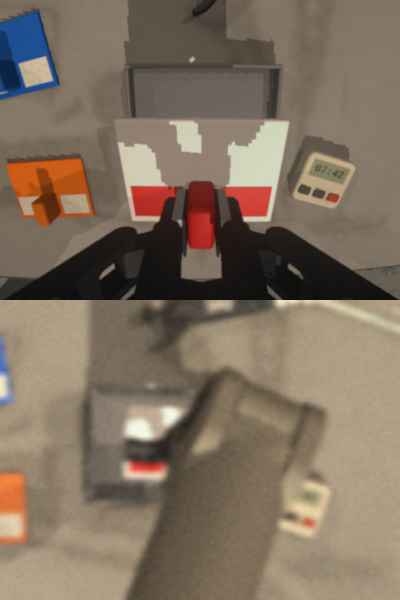

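>>> play_rows([
  [[1,0,0,0.15,0],[1,0,0,0.3,0],[1,0,0,0.4,0],[1,0,0,0.5,0],[1,0,0,0.55,0],[1,0,0,0.57,0],[1,0,0,0.57,0],[0.4,0,0,0.57,0],[0,0,0,0.57,0],[0,0,0,0.57,0],[0,0,0,0.57,0]],
])

```text
clock: 13.47
tcp_pos: [0.5095, -0.4069, 0.0257]
orientation: [3.14, -0.06, 0.003]
contact_force: [-0.7, 0.4, -0.5]
grip_width: 0.0424
gripper_force: 0.0
```

>>> play_rows([
  [[-0.1,0,0,0,0],[-0.1,0,0,-0.2,0],[-0.1,0,0,-0.4,0],[-0.1,0,-0.2,-0.6,0],[-0.1,0,-0.4,-0.6,0],[-0.1,0,-0.6,-0.6,0],[-0.1,0,-0.6,-0.6,0]],
])

```text
clock: 14.05
tcp_pos: [0.5153, -0.2785, 0.1463]
orientation: [-3.138, 0.047, -0.004]
contact_force: [0.1, 1.3, 0.4]
grip_width: 0.0473
gripper_force: 0.0
```

```bash
python3 - <<'E'
from h import *
o=get_obs(); p=viewer.grab_frame("wrist"); print(o["tcp_pos"],o["grip_width"]); save(p,"w7")
a=viewer.trace(p,"plate_old")[0]; print(a["score"],fit(p,o,a["pixels"],[.525,-.407,-.04],.004))
a=viewer.trace(p,"plate_orange")[0]; q,s=fit(p,o,a["pixels"],[.456,-.2145,.02]); print("orange",q,s)
a=viewer.trace(p,"out_tray")[0]; print("tray",fit(p,o,a["pixels"],[.523,-.408,-.04],0,None,[box(-.0675,.0675,-.0775,.0775,0,.024)]))
g=ap(poseT(q),[-.017,0,.010])[0]; go(g+[0,0,.08],q[2]); go(g,q[2])
E
```

```text
[ 0.51533172 -0.27852112  0.14628175] 0.04732578493668113
0.65 (array([ 0.52561787, -0.40562853, -0.04685376]), np.float64(0.9658741320207436))
orange [ 0.45646838 -0.21548823  0.03667873] 0.8160426688977201
tray (array([ 0.5276973 , -0.4084469 , -0.04060739]), np.float64(0.6586172200661204))
go [-0.382 -0.342  0.273] turn -0.048
go [-0.382 -0.342  0.673] turn -0.048
```

>>> play_rows([
  [[-0.1,-0.2,-0.2,0.1,-0.05],[-0.1,-0.38,-0.34,0.2,-0.05],[-0.1,-0.38,-0.34,0.25,-0.05],[-0.1,-0.38,-0.34,0.35,-0.05],[-0.1,-0.38,-0.34,0.5,-0.05],[-0.1,-0.38,-0.34,0.6,-0.05],[-0.1,-0.38,-0.34,0.67,-0.05],[-0.1,-0.38,-0.34,0.67,-0.05],[-0.1,-0.38,-0.34,0.67,-0.05]],
], grip_force=40)

```text
clock: 15.0
tcp_pos: [0.4394, -0.2169, 0.0099]
orientation: [-3.141, -0.06, 0.003]
contact_force: [0.6, -0.2, 0.2]
grip_width: 0.0471
gripper_force: 0.0
```

>>> play_rows([
  [[1,0,0,0,0],[1,0,0,0,0],[1,0,0,0,0],[1,0,0,0,0],[1,0,0,0,0],[1,0,0,-0.1,0],[1,0,0,-0.25,0],[1,0.1,0,-0.4,0],[1,0.2,-0.2,-0.55,0],[1,0.3,-0.4,-0.6,0],[1,0.3,-0.4,-0.6,0]],
])

```text
clock: 15.92
tcp_pos: [0.5006, -0.1283, 0.1339]
orientation: [-3.14, -0.071, -0.011]
contact_force: [0.7, 1.2, -0.4]
grip_width: 0.0153
gripper_force: 39.9
```

```bash
python3 - <<'E'
from h import *
o=get_obs(); T=deckT(np.load("deck.npy")); print(o["tcp_pos"],o["grip_width"])
for k in range(4):
    g=ap(T,[.048*k+.022,0,0])[0]; print(k,g.round(4))
    go(g+[0,0,.10],.08)
E
```

```text
[ 0.50060209 -0.12833645  0.13390027] 0.015323860377284467
0 [0.4971 0.1808 0.0312]
go [ 0.052 -1.545  0.015] turn -0.022
1 [0.5439 0.1846 0.0411]
go [ 0.287 -1.553 -0.033] turn -0.022
2 [0.5907 0.1884 0.0511]
go [ 0.522 -1.562 -0.081] turn -0.022
3 [0.6375 0.1923 0.0611]
go [ 0.757 -1.571 -0.129] turn -0.022
```

>>> play_rows([
  [[1,0,-0.2,0,0],[1,0,-0.4,0,0],[1,0,-0.6,0,0],[1,0,-0.75,0,0],[1,0,-0.75,0,0]],
])

```text
clock: 16.33
tcp_pos: [0.4903, 0.0242, 0.1313]
orientation: [-3.137, -0.079, -0.002]
contact_force: [0.0, 1.0, 0.6]
grip_width: 0.0153
gripper_force: 39.9
```

>>> play_rows([
  [[1,0.01,-0.2,0,0],[1,0.02,-0.4,0,-0.02],[1,0.03,-0.6,0,-0.02],[1,0.03,-0.8,0,-0.02],[1,0.03,-0.8,0,-0.02],[1,0.03,-0.8,0,-0.02],[1,0.03,-0.8,0,-0.02]],
])

```text
clock: 16.92
tcp_pos: [0.4899, 0.1761, 0.1304]
orientation: [3.139, 0.114, -0.001]
contact_force: [-0.4, -0.5, -0.7]
grip_width: 0.0153
gripper_force: 39.9
```

```bash
cat >> h.py <<'E'
def fithold(p,o,mask,tilt=0.):  # pose of held plate relative to tool: x of plate centre minus tcp, y, yaw, tilt
    M=cv2.resize(mask.astype(np.uint8),(1120,840),interpolation=cv2.INTER_NEAREST)
    W=R.from_rotvec(o["orientation"]).as_matrix(); yaw=np.arctan2(W[1,0],W[0,0])
    def P(q):
        T=np.eye(4); T[:3,:3]=R.from_euler("zy",[yaw+q[2],-q[3]]).as_matrix(); T[:3,3]=o["tcp_pos"]+R.from_euler("z",yaw).as_matrix()@[0,0,.019]+T[:3,:3]@[.017+q[0],q[1],-q[4]]; return T
    def c(q):
        s=silh(p,P(q),o,PL)[:600]; m=M[:600]; return 1-(s&m).sum()/max(1,(s|m).sum())
    q0=np.array([0,0,0,tilt,.029]); s=minimize(c,q0,method="Nelder-Mead",options=dict(initial_simplex=np.vstack([q0]+[q0+d for d in np.diag([.01,.005,.08,.1,.004])]),xatol=2e-4,fatol=1e-4,maxiter=400))
    return s.x,1-s.fun
E
python3 - <<'E'
from h import *
o=get_obs(); T=deckT(np.load("deck.npy")); print(o["tcp_pos"],o["grip_width"])
p=viewer.grab_frame("wrist"); save(p,"w8"); a=viewer.trace(p,"plate_orange")[0]; print(fithold(p,o,a["pixels"]))
g=ap(T,[.022,0,.029])[0]-[0,0,.019]; print(g); go(g,.08)
E
```

```text
[0.4899449  0.1761156  0.13043298] 0.015343772865803292
(array([0.   , 0.   , 0.   , 0.   , 0.029]), np.float64(0.0))
[0.49107762 0.18076028 0.04052043]
go [ 0.006 -0.03   0.449] turn -0.006
```

View pics/w8.png

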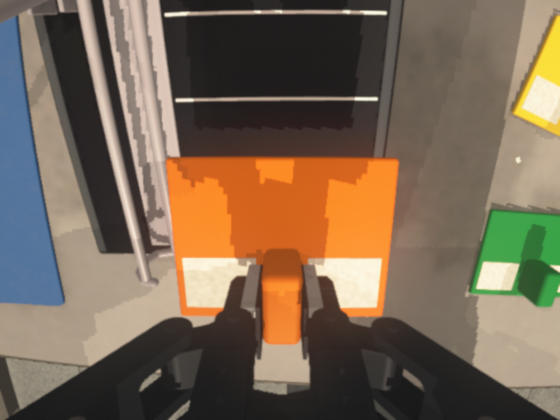

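>>> play_rows([
  [[1,0.005,-0.03,0.12,-0.006],[1,0.005,-0.03,0.22,-0.006],[1,0.005,-0.03,0.3,-0.006],[1,0.005,-0.03,0.35,-0.006],[1,0.005,-0.03,0.38,-0.006],[1,0.005,-0.03,0.41,-0.006],[1,0.005,-0.03,0.44,-0.006],[1,0.005,-0.03,0.45,-0.006],[1,0.005,-0.03,0.45,-0.006],[1,0.005,-0.03,0.45,-0.006]],
], grip_force=25)

```text
clock: 17.85
tcp_pos: [0.4909, 0.1824, 0.041]
orientation: [3.139, 0.127, 0.001]
contact_force: [0.1, -0.4, -0.9]
grip_width: 0.015
gripper_force: 41.8
```

>>> play_rows([
  [[0.5,0,0,0,0],[0.3,0,0,0,0],[0,0,0,0,0],[0,0,0,0,0],[0,0,0,-0.1,0],[0,0,0,-0.3,0],[0,0,0,-0.5,0],[0,-0.3,0.3,-0.6,0],[0,-0.4,0.5,-0.6,0],[0,-0.4,0.5,-0.6,0],[0,-0.4,0.5,-0.6,0]],
])

```text
clock: 18.77
tcp_pos: [0.4152, 0.0705, 0.1604]
orientation: [3.135, 0.119, -0.005]
contact_force: [-0.3, -1.1, 0.3]
grip_width: 0.0426
gripper_force: 0.0
```

```bash
cat >> h.py <<'E'
def look(name,names,guess):
    o=get_obs(); p=viewer.grab_frame("wrist"); save(p,name); T=deckT(np.load("deck.npy")); print(o["tcp_pos"].round(4),o["grip_width"].round(4)); out={}
    for n in names:
        b,q0=guess[n]
        for a in viewer.trace(p,"plate_"+n)[:1]:
            q,s=fit(p,o,a["pixels"],q0,0,T@np.array(b) if b is not None else None); out[n]=q; print(n,"deck" if b is not None else "bench",q.round(4),round(s,3))
    return o,p,T,out
I4=np.eye(4)
def tilt(k): # frame of slate k lip
    T=np.eye(4)
    if k: T[:3,:3]=R.from_euler("y",.104).as_matrix(); T[2,3]=.0081
    T[0,3]=.048*k; return T
E
python3 - <<'E'
from h import *
o,p,T,q=look("w9",["orange","green"],dict(orange=(I4,[.039,0,0]),green=(None,[.459,-.044,0])))
q=q["green"]; g=ap(poseT(q),[-.017,0,.010])[0]; go(g+[0,0,.08],q[2]); go(g,q[2])
E
```

```text
Traceback (most recent call last):
  File "h.py", line 57, in look
    o=get_obs(); p=viewer.grab_frame("wrist"); save(p,name); T=deckT(np.load("deck.npy")); print(o["tcp_pos"].round(4),o["grip_width"].round(4)); out={}
                                                                                                                       ^^^^^^^^^^^^^^^^^^^^^
AttributeError: 'float' object has no attribute 'round'
```

View pics/w9.png

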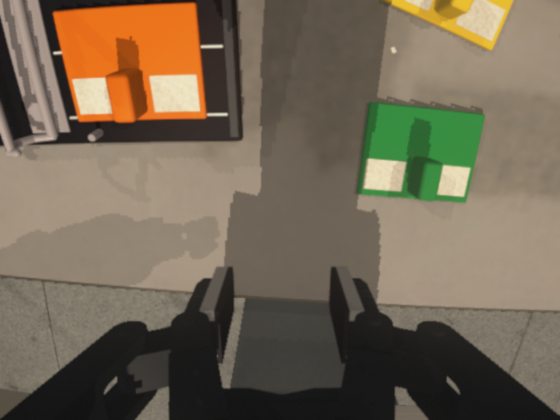

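```bash
sed -i 's/o\["grip_width"\].round(4)/o["grip_width"]/' h.py; python3 - <<'E'
from h import *
o,p,T,q=look("w10",["orange","green"],dict(orange=(I4,[.039,0,0]),green=(None,[.459,-.044,0])))
q=q["green"]; g=ap(poseT(q),[-.017,0,.010])[0]; go(g+[0,0,.08],q[2]); go(g,q[2])
E
```

```text
[0.4168 0.0722 0.1607] 0.04269285058310615
orange deck [0.0366 0.0033 0.001 ] 0.985
green bench [ 0.4591 -0.0448 -0.0046] 0.976
go [0.059 0.618 0.354] turn 0.055
go [0.059 0.619 0.754] turn 0.055
```

>>> play_rows([
  [[-0.1,0.03,0.2,0.1,0.055],[-0.1,0.06,0.4,0.2,0.055],[-0.1,0.06,0.62,0.3,0.055],[-0.1,0.06,0.62,0.36,0.055],[-0.1,0.06,0.62,0.5,0.055],[-0.1,0.06,0.62,0.65,0.055],[-0.1,0.06,0.62,0.75,0.055],[-0.1,0.06,0.62,0.75,0.055],[-0.1,0.06,0.62,0.75,0.055]],
], grip_force=40)

```text
clock: 19.72
tcp_pos: [0.4414, -0.0445, 0.0096]
orientation: [-3.141, 0.004, 0.004]
contact_force: [0.4, -0.7, 0.6]
grip_width: 0.0475
gripper_force: 0.0
```

>>> play_rows([
  [[1,0,0,0,0],[1,0,0,0,0],[1,0,0,0,0],[1,0,0,0,0],[1,0,0,0,0],[1,0,0,-0.1,0],[1,0.1,0,-0.25,0],[1,0.2,-0.1,-0.4,0],[1,0.3,-0.3,-0.6,0],[1,0.4,-0.4,-0.6,0],[1,0.4,-0.4,-0.6,0]],
])

```text
clock: 20.63
tcp_pos: [0.5281, 0.0411, 0.1356]
orientation: [-3.136, -0.002, -0.019]
contact_force: [1.5, 0.6, -0.7]
grip_width: 0.0154
gripper_force: 39.6
```

```bash
cat >> h.py <<'E'
def lay(k,dx=.0015,dy=-.002):
    o=get_obs(); T=deckT(np.load("deck.npy")); print(o["tcp_pos"],o["grip_width"])
    g=ap(T,[.048*k+.0249+dx,dy,.0346])[0]-[0,0,.019]; print(g); go(g+[0,0,.08],.08,o); go(g,.08,o)
E
python3 -c "
from h import *
lay(1)"
```

```text
[0.5281188  0.04107689 0.13564785] 0.015442709941612858
[0.54115126 0.18295936 0.05691904]
go [ 0.066 -0.709 -0.002] turn -0.05
go [ 0.061 -0.707  0.398] turn -0.05
```

>>> play_rows([
  [[1,0.05,-0.2,0,-0.05],[1,0.06,-0.4,0,-0.05],[1,0.06,-0.6,0,-0.05],[1,0.06,-0.7,0,-0.05],[1,0.06,-0.7,0,-0.05],[1,0.06,-0.7,0,-0.05],[1,0.06,-0.7,0,-0.05],[1,0.06,-0.7,0,-0.05]],
], grip_force=25)

```text
clock: 21.3
tcp_pos: [0.5343, 0.1714, 0.1304]
orientation: [3.138, 0.112, -0.0]
contact_force: [-0.5, 0.4, -0.7]
grip_width: 0.0149
gripper_force: 39.7
```

```bash
python3 -c "
from h import *
lay(1)"
```

```text
[0.53433356 0.17139985 0.13041875] 0.014916111519031331
[0.54115126 0.18295936 0.05691904]
go [ 0.038 -0.055 -0.033] turn -0.006
go [ 0.038 -0.056  0.367] turn -0.006
```

>>> play_rows([
  [[1,0.038,-0.054,0.1,-0.006],[1,0.038,-0.054,0.2,-0.006],[1,0.038,-0.054,0.26,-0.006],[1,0.038,-0.054,0.3,-0.006],[1,0.038,-0.054,0.33,-0.006],[1,0.038,-0.054,0.36,-0.006],[1,0.038,-0.054,0.37,-0.006],[1,0.038,-0.054,0.37,-0.006],[1,0.038,-0.054,0.37,-0.006]],
])

```text
clock: 22.05
tcp_pos: [0.5404, 0.1841, 0.0573]
orientation: [3.138, 0.129, -0.001]
contact_force: [-4.7, -1.5, 6.0]
grip_width: 0.0153
gripper_force: 41.4
```

>>> play_rows([
  [[0.5,0,0,0,0],[0.3,0,0,0,0],[0,0,0,0,0],[0,0,0,0,0],[0,0,0,-0.1,0],[0,0,0,-0.3,0],[0,0,0,-0.5,0],[0,-0.3,0.3,-0.6,0],[0,-0.4,0.5,-0.6,0],[0,-0.4,0.6,-0.6,0],[0,-0.4,0.6,-0.6,0],[0,-0.4,0.6,-0.6,0]],
])

```text
clock: 23.05
tcp_pos: [0.4695, 0.0529, 0.1767]
orientation: [3.136, 0.119, -0.002]
contact_force: [-0.6, -0.1, -0.4]
grip_width: 0.0428
gripper_force: 0.0
```

```bash
python3 - <<'E'
from h import *
o,p,T,q=look("w11",["orange","green","yellow"],dict(orange=(I4,[.039,0,0]),green=(tilt(1),[.039,0,0]),yellow=(None,[.599,-.0515,-.27])))
q=q["yellow"]; g=ap(poseT(q),[-.017,0,.010])[0]; go(g+[0,0,.08],q[2]); go(g,q[2])
E
```

```text
[0.4695 0.0529 0.1767] 0.04282025206700926
orange deck [0.0055 0.0034 0.0059] 0.624
green deck [0.0388 0.0012 0.0009] 0.987
yellow bench [ 0.5995 -0.0515 -0.2711] 0.983
go [0.509 0.579 0.433] turn 0.226
go [0.509 0.579 0.833] turn 0.226
```

View pics/w11.png

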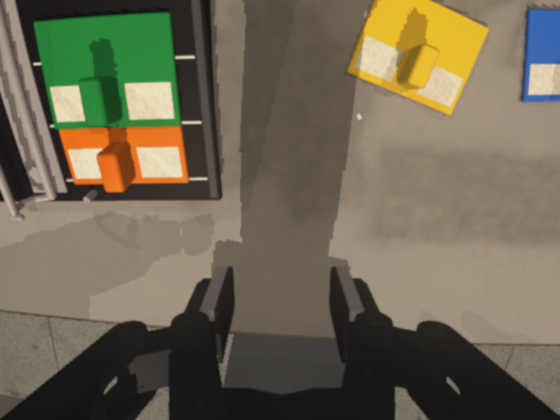

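```bash
cat >> h.py <<'E'
def fitocc(p,o,mask,q0,base,occ):
    M=cv2.resize(mask.astype(np.uint8),(1120,840),interpolation=cv2.INTER_NEAREST)
    def c(q):
        s=silh(p,poseT(q,0,base),o,PL)&(1-occ); return 1-(s&M).sum()/max(1,(s|M).sum())
    q0=np.array(q0,float); s=minimize(c,q0,method="Nelder-Mead",options=dict(initial_simplex=np.vstack([q0]+[q0+d for d in np.diag([.008,.008,.08])]),xatol=2e-4,fatol=1e-4)); return s.x,1-s.fun
E
python3 - <<'E'
from h import *
o=get_obs(); p=viewer.grab_frame("wrist"); T=deckT(np.load("deck.npy"))
occ=silh(p,poseT([.0388,.0012,.0009],0,T@tilt(1)),o,PL); a=viewer.trace(p,"plate_orange")[0]
print(fitocc(p,o,a["pixels"],[.037,.003,0],T,occ))
E
```

```text
(array([0.03704112, 0.00329334, 0.0035114 ]), np.float64(0.9798121558890208))
```

>>> play_rows([
  [[-0.1,0.2,0.2,0.1,0.1],[-0.1,0.4,0.4,0.2,0.15],[-0.1,0.51,0.58,0.3,0.22],[-0.1,0.51,0.58,0.4,0.22],[-0.1,0.51,0.58,0.45,0.22],[-0.1,0.51,0.58,0.6,0.22],[-0.1,0.51,0.58,0.75,0.22],[-0.1,0.51,0.58,0.83,0.22],[-0.1,0.51,0.58,0.83,0.22],[-0.1,0.51,0.58,0.83,0.22]],
], grip_force=40)

```text
clock: 24.18
tcp_pos: [0.5822, -0.0473, 0.0096]
orientation: [-3.115, 0.409, 0.003]
contact_force: [0.4, 0.4, 0.6]
grip_width: 0.0471
gripper_force: 0.0
```

>>> play_rows([
  [[1,0,0,0,0],[1,0,0,0,0],[1,0,0,0,0],[1,0,0,0,0],[1,0,0,0,0],[1,0,0,-0.1,0],[1,0,0,-0.25,0],[1,0,0,-0.4,0],[1,0,0,-0.6,-0.1],[1,0,0,-0.6,-0.23],[1,0,0,-0.6,-0.23],[1,0,0,-0.6,-0.23]],
])

```text
clock: 25.18
tcp_pos: [0.5829, -0.0488, 0.1319]
orientation: [3.137, 0.16, 0.003]
contact_force: [-0.3, 0.7, -0.8]
grip_width: 0.0151
gripper_force: 40.0
```

```bash
python3 -c "
from h import *
lay(2)"
```

```text
[ 0.58285396 -0.04879753  0.13185152] 0.01505418165097238
[0.58794623 0.18679997 0.06689303]
go [ 0.146 -1.169 -0.075] turn 0.014
go [ 0.145 -1.169  0.325] turn 0.014
```

>>> play_rows([
  [[1,0.07,-0.2,-0.04,0],[1,0.07,-0.4,-0.08,0],[1,0.07,-0.55,-0.08,0],[1,0.07,-0.55,-0.08,0]],
])

```text
clock: 25.52
tcp_pos: [0.5846, 0.0717, 0.1473]
orientation: [-3.132, -0.165, -0.002]
contact_force: [0.5, 1.9, -1.0]
grip_width: 0.0147
gripper_force: 40.0
```

>>> play_rows([
  [[1,0.07,-0.2,0,0.01],[1,0.07,-0.4,0,0.01],[1,0.07,-0.6,0,0.01],[1,0.07,-0.6,0,0.01],[1,0.07,-0.6,0,0.01],[1,0.07,-0.6,0,0.01],[1,0.07,-0.6,0,0.01]],
], grip_force=25)

```text
clock: 26.1
tcp_pos: [0.5878, 0.1809, 0.146]
orientation: [3.138, 0.125, -0.001]
contact_force: [-0.4, -0.8, -0.5]
grip_width: 0.0153
gripper_force: 40.1
```

```bash
python3 -c "
from h import *
lay(2)"
```

```text
[0.58783664 0.18091034 0.14603846] 0.015294747883105718
[0.58794623 0.18679997 0.06689303]
go [ 0.003 -0.029 -0.004] turn -0.0
go [ 0.003 -0.03   0.396] turn -0.0
```

>>> play_rows([
  [[1,0.003,-0.025,0.1,0],[1,0.003,-0.025,0.2,0],[1,0.003,-0.025,0.28,0],[1,0.003,-0.025,0.33,0],[1,0.003,-0.025,0.36,0],[1,0.003,-0.025,0.39,0],[1,0.003,-0.025,0.4,0],[1,0.003,-0.025,0.4,0],[1,0.003,-0.025,0.4,0]],
])

```text
clock: 26.85
tcp_pos: [0.5876, 0.1869, 0.0678]
orientation: [3.138, 0.127, -0.001]
contact_force: [-5.7, -1.7, 8.6]
grip_width: 0.0151
gripper_force: 42.1
```

>>> play_rows([
  [[0.5,0,0,0,0],[0.3,0,0,0,0],[0,0,0,0,0],[0,0,0,0,0],[0,0,0,-0.1,0],[0,0,0,-0.3,0],[0,0,0,-0.5,0],[0,-0.3,0.3,-0.6,0],[0,-0.4,0.5,-0.6,0],[0,-0.4,0.7,-0.6,0],[0,-0.4,0.7,-0.6,0],[0,-0.4,0.7,-0.6,0]],
])

```text
clock: 27.85
tcp_pos: [0.5181, 0.0325, 0.1867]
orientation: [3.134, 0.113, -0.002]
contact_force: [0.5, -0.7, -0.7]
grip_width: 0.0426
gripper_force: 0.0
```

```bash
python3 - <<'E'
from h import *
o,p,T,q=look("w12",["yellow","blue"],dict(yellow=(tilt(2),[.039,0,0]),blue=(None,[.613,-.198,.138])))
b=q.get("blue",np.array([.613,-.198,.138])); g=ap(poseT(b),[-.017,0,.010])[0]; go(g+[0,0,.08],b[2]); go(g,b[2])
E
```

```text
[0.5181 0.0325 0.1867] 0.04262087057634031
yellow deck [ 0.0386  0.0001 -0.002 ] 0.984
blue bench [ 0.6045 -0.1647  0.1254] 0.968
go [0.251 1.068 0.484] turn -0.028
go [0.25  1.068 0.884] turn -0.028
```

View pics/w12.png

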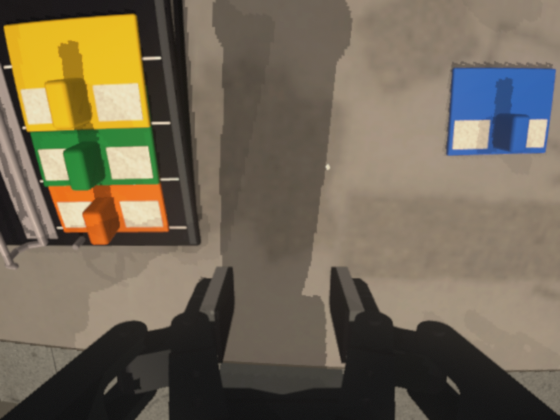

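>>> play_rows([
  [[-0.1,0.1,0.2,0,0],[-0.1,0.1,0.4,0,0],[-0.1,0.1,0.6,0,0],[-0.1,0.1,0.7,0,0],[-0.1,0.1,0.7,0,0],[-0.1,0.1,0.7,0,0]],
], grip_force=40)

```text
clock: 28.5
tcp_pos: [0.552, -0.0952, 0.1861]
orientation: [-3.138, -0.13, 0.0]
contact_force: [0.5, 0.6, 0.3]
grip_width: 0.0467
gripper_force: 0.0
```

```bash
python3 - <<'E'
from h import *
o,p,T,q=look("w13",["blue"],dict(blue=(None,[.6045,-.1647,.125])))
b=q["blue"]; g=ap(poseT(b),[-.017,0,.010])[0]; go(g+[0,0,.08],b[2]); go(g,b[2])
E
```

```text
[ 0.552  -0.0952  0.1861] 0.04672688567138558
blue bench [ 0.6044 -0.1643  0.1201] 0.984
go [0.145 0.382 0.481] turn -0.021
go [0.145 0.382 0.881] turn -0.021
```

>>> play_rows([
  [[-0.1,0.14,0.2,0.1,-0.02],[-0.1,0.145,0.375,0.2,-0.02],[-0.1,0.145,0.375,0.35,-0.02],[-0.1,0.145,0.375,0.48,-0.02],[-0.1,0.145,0.375,0.6,-0.02],[-0.1,0.145,0.375,0.75,-0.02],[-0.1,0.145,0.375,0.88,-0.02],[-0.1,0.145,0.375,0.88,-0.02],[-0.1,0.145,0.375,0.88,-0.02]],
], grip_force=40)

```text
clock: 29.35
tcp_pos: [0.5861, -0.1655, 0.0097]
orientation: [-3.134, -0.185, 0.004]
contact_force: [0.4, -0.1, 0.5]
grip_width: 0.0471
gripper_force: 0.0
```

>>> play_rows([
  [[1,0,0,0,0],[1,0,0,0,0],[1,0,0,0,0],[1,0,0,0,0],[1,0,0,0,0],[1,0,0,-0.1,0],[1,0,0,-0.25,0],[1,0,-0.2,-0.4,0],[1,0,-0.4,-0.6,0],[1,0,-0.6,-0.75,0],[1,0,-0.8,-0.75,0],[1,0,-0.8,-0.75,0]],
])

```text
clock: 30.35
tcp_pos: [0.5689, -0.0048, 0.1641]
orientation: [-3.135, -0.184, -0.008]
contact_force: [0.5, 0.9, -0.4]
grip_width: 0.0151
gripper_force: 39.7
```

```bash
python3 -c "
from h import *
lay(3)"
```

```text
[ 0.56893334 -0.00475631  0.16413244] 0.015102677927586367
[0.6347412  0.19064058 0.07686703]
go [ 0.441 -0.932  0.04 ] turn 0.024
go [ 0.439 -0.931  0.44 ] turn 0.024
```

>>> play_rows([
  [[1,0.1,-0.2,0,0.02],[1,0.2,-0.4,0,0.024],[1,0.3,-0.6,0,0.024],[1,0.4,-0.75,0,0.024],[1,0.44,-0.9,0,0.024],[1,0.44,-0.9,0,0.024],[1,0.44,-0.9,0,0.024],[1,0.44,-0.9,0,0.024],[1,0.44,-0.9,0,0.024]],
], grip_force=25)

```text
clock: 31.1
tcp_pos: [0.6351, 0.1773, 0.1607]
orientation: [3.138, 0.117, 0.0]
contact_force: [0.1, -0.7, -0.6]
grip_width: 0.0151
gripper_force: 39.7
```

```bash
python3 -c "
from h import *
lay(3)"
```

```text
[0.63512217 0.17734884 0.16074089] 0.015081514880615566
[0.6347412  0.19064058 0.07686703]
go [ 0.003 -0.066  0.019] turn -0.004
go [ 0.003 -0.067  0.419] turn -0.004
```

>>> play_rows([
  [[1,0.003,-0.06,0.1,-0.004],[1,0.003,-0.06,0.2,-0.004],[1,0.003,-0.06,0.3,-0.004],[1,0.003,-0.06,0.35,-0.004],[1,0.003,-0.06,0.38,-0.004],[1,0.003,-0.06,0.41,-0.004],[1,0.003,-0.06,0.42,-0.004],[1,0.003,-0.06,0.42,-0.004],[1,0.003,-0.06,0.42,-0.004]],
])

```text
clock: 31.85
tcp_pos: [0.6346, 0.1905, 0.0784]
orientation: [3.138, 0.128, 0.0]
contact_force: [-5.3, -2.0, 6.5]
grip_width: 0.0153
gripper_force: 41.7
```

>>> play_rows([
  [[0.5,0,0,0,0],[0.3,0,0,0,0],[0,0,0,0,0],[0,0,0,0,0],[0,0,0,-0.1,0],[0,0,0,-0.3,0],[0,0,0,-0.5,0],[0,-0.3,0,-0.7,0],[0,-0.5,0,-0.9,0],[0,-0.7,0,-0.9,0],[0,-0.7,0,-0.9,0],[0,-0.7,0,-0.9,0]],
])

```text
clock: 32.85
tcp_pos: [0.4906, 0.1809, 0.2596]
orientation: [3.138, 0.136, 0.003]
contact_force: [0.2, -0.4, -0.3]
grip_width: 0.0428
gripper_force: 0.0
```

```bash
python3 - <<'E'
from h import *
o,p,T,q=look("w14",["blue"],dict(blue=(tilt(3),[.039,0,0])))
occ=silh(p,poseT(q["blue"],0,T@tilt(3)),o,PL)
for n,k,g in(("yellow",2,[.0386,0,0]),("green",1,[.0388,.001,0]),("orange",0,[.037,.003,0])):
    a=viewer.trace(p,"plate_"+n)
    if a:
        f=fitocc(p,o,a[0]["pixels"],g,T@tilt(k),occ); print(n,f); occ=occ|silh(p,poseT(f[0],0,T@tilt(k)),o,PL)
a=viewer.trace(p,"lever_roll")[0]; print(a["score"],a["rect"]); hsv=cv2.cvtColor(p["pixels"],cv2.COLOR_RGB2HSV)
ys,xs=np.nonzero(a["pixels"]&(hsv[...,1]>150)&((hsv[...,0]<6)|(hsv[...,0]>172))); print(len(xs),xs.mean(),ys.mean(),xs.min(),xs.max(),ys.min(),ys.max())
X=ap(T,[.156,.117,.136])[0]; print("roll pred",X,proj(p,X,o)); print(onplane(p,[[xs.mean(),ys.mean()]],X[2],o))
go(X+[0,0,.06],.08); go(X-[0,0,.012],.08)
E
```

```text
[0.4906 0.1809 0.2596] 0.042790893591610764
blue deck [ 0.0396 -0.0004  0.0024] 0.987
yellow (array([ 0.03878324, -0.00061856, -0.00425517]), np.float64(0.9770105735341237))
green (array([ 0.03910628,  0.00045191, -0.00553032]), np.float64(0.972077384143073))
orange (array([ 0.0382017 ,  0.00284233, -0.00793728]), np.float64(0.9561446075457964))
0.84 [56.2, 22.9, 153.2, 83.7]
1265 83.41581027667984 64.94624505928854 59 108 51 79
roll pred [0.59025255 0.30810686 0.19006231] [[77.08103017 47.25188855]]
[[0.58061515 0.30455351 0.19006231]]
go [ 0.522 -0.601  0.028] turn 0.001
go [ 0.522 -0.601  0.388] turn 0.001
```

View pics/w14.png

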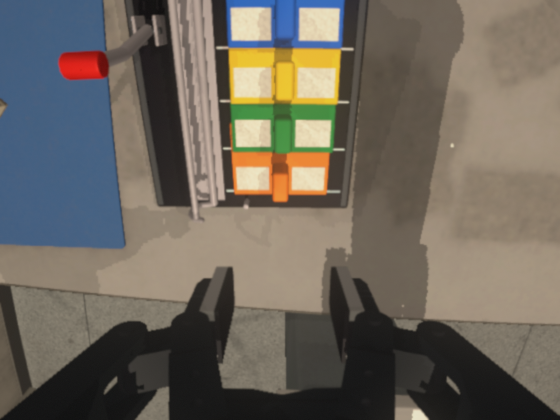

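>>> play_rows([
  [[0,0.2,-0.2,0,0],[0,0.35,-0.4,0,0],[0,0.5,-0.575,0,0],[0,0.5,-0.575,0,0],[0,0.5,-0.575,0.15,0],[0,0.5,-0.575,0.25,0],[0,0.5,-0.575,0.34,0],[0,0.5,-0.575,0.4,0],[0,0.5,-0.575,0.4,0],[0,0.5,-0.575,0.4,0]],
], grip_force=40)

```text
clock: 33.98
tcp_pos: [0.5855, 0.3027, 0.1757]
orientation: [3.138, 0.13, -0.002]
contact_force: [0.5, -0.4, 0.2]
grip_width: 0.0429
gripper_force: 0.0
```

>>> play_rows([
  [[1,0,0,0,0],[1,0,0,0,0],[1,0,0,0,0],[1,0,0,0,0],[1,0,0,0,0],[1,0,0,0,0]],
])

```text
clock: 34.48
tcp_pos: [0.586, 0.3038, 0.178]
orientation: [-3.137, -0.13, -0.004]
contact_force: [-0.6, 1.3, 6.6]
grip_width: 0.0228
gripper_force: 41.9
```

```bash
python3 - <<'E'
from h import *
o=get_obs(); T=deckT(np.load("deck.npy")); print(o["tcp_pos"],o["grip_width"],o["contact_force"])
p=np.array([.16,.117,.02]); a0=np.arctan2(.016,-.115); M=R.from_rotvec(o["orientation"]).as_matrix()
b0=1.33; f=lambda b:p+.116*np.array([np.cos(a0-b),0,np.sin(a0-b)]); print(ap(T,f(b0)))
for b in np.linspace(b0,-.02,19)[1:]: print(round(b,2),(M.T@(T[:3,:3]@(f(b)-f(b0)))/.2).round(3).tolist())
E
```

```text
[0.58601944 0.30380107 0.17801494] 0.02281930944232371 [-0.5654579   1.31935884  6.55928592]
[[0.58270196 0.30747673 0.18782981]]
1.26 [-0.041, 0.0, 0.015]
1.18 [-0.081, 0.0, 0.033]
1.1 [-0.119, 0.0, 0.053]
1.03 [-0.155, 0.001, 0.077]
0.96 [-0.19, 0.001, 0.103]
0.88 [-0.223, 0.001, 0.132]
0.8 [-0.253, 0.002, 0.163]
0.73 [-0.281, 0.002, 0.196]
0.66 [-0.307, 0.003, 0.231]
0.58 [-0.329, 0.003, 0.269]
0.5 [-0.349, 0.004, 0.307]
0.43 [-0.366, 0.005, 0.347]
0.36 [-0.38, 0.005, 0.389]
0.28 [-0.39, 0.006, 0.431]
0.2 [-0.398, 0.007, 0.474]
0.13 [-0.402, 0.008, 0.517]
0.05 [-0.403, 0.008, 0.56]
-0.02 [-0.401, 0.009, 0.604]
```

Held; follow the arc down.

>>> play_rows([
  [[1,-0.04,0,0.015,0],[1,-0.08,0,0.033,0],[1,-0.12,0,0.053,0],[1,-0.155,0,0.077,0],[1,-0.19,0,0.103,0],[1,-0.223,0,0.132,0],[1,-0.253,0,0.163,0],[1,-0.281,0,0.196,0],[1,-0.307,0,0.231,0],[1,-0.33,0,0.27,0]],
])

```text
clock: 35.32
tcp_pos: [0.5189, 0.2986, 0.1238]
orientation: [-3.138, -0.132, -0.001]
contact_force: [-4.3, 1.6, 6.9]
grip_width: 0.0229
gripper_force: 47.2
```

>>> play_rows([
  [[1,-0.02,0,0.037,0],[1,-0.037,0,0.077,0],[1,-0.05,0,0.12,0],[1,-0.06,0,0.16,0],[1,-0.068,0,0.204,0],[1,-0.072,0,0.247,0],[1,-0.073,0,0.29,0],[1,-0.073,0,0.335,0],[1,-0.073,0,0.35,0],[1,-0.073,0,0.35,0],[1,-0.073,0,0.35,0]],
])

```text
clock: 36.23
tcp_pos: [0.5036, 0.2974, 0.0535]
orientation: [-3.139, -0.133, 0.002]
contact_force: [-6.0, 1.1, 11.5]
grip_width: 0.0225
gripper_force: 51.6
```

>>> play_rows([
  [[0.1,0,0,0,0],[0.1,0,0,0,0],[0.1,0,0,0,0],[0.1,0,0,-0.2,0],[0.1,0,0,-0.4,0],[0.1,0,0,-0.6,0],[0.1,-0.1,0.2,-0.8,0],[0.1,-0.1,0.4,-1,0],[0.1,-0.1,0.5,-1,0],[0.1,-0.1,0.5,-1,0],[0.1,-0.1,0.5,-1,0]],
])

```text
clock: 37.15
tcp_pos: [0.4949, 0.1914, 0.254]
orientation: [3.138, 0.12, 0.005]
contact_force: [-0.2, 0.5, -0.4]
grip_width: 0.0383
gripper_force: 0.0
```

```bash
python3 - <<'E'
from h import *
o,p,T,q=look("w15",["blue"],dict(blue=(tilt(3),[.039,0,0])))
a=viewer.trace(p,"lever_roll")[0]; hsv=cv2.cvtColor(p["pixels"],cv2.COLOR_RGB2HSV)
ys,xs=np.nonzero(a["pixels"]&(hsv[...,1]>150)); print(xs.mean(),ys.mean())
for b in(0,.05,.1,.15): 
    an=np.arctan2(.016,-.115)-b; print(b,proj(p,ap(T,[.16+.116*np.cos(an),.117,.02+.116*np.sin(an)]),o))
E
```

```text
[0.4949 0.1914 0.254 ] 0.038303510891210875
blue deck [ 0.0392 -0.0005  0.0031] 0.923
169.24574209245742 171.30900243309003
0 [[168.81769956 170.65768427]]
0.05 [[166.86146312 172.10980224]]
0.1 [[164.80901727 173.298231  ]]
0.15 [[162.65905423 174.20707598]]
```

View pics/w15.png

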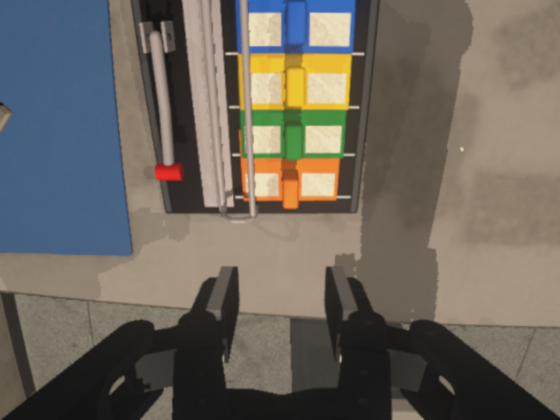

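The picture shows the roll at (169, 171), matching lever angle 0. The bar is over the plates, and all four still lie on their lines.

```bash
python3 -c "
from bench import r
print(r.hand_in())"
```

```text
the job is handed in; nothing more can be done
None
```

I handed the job in: the white plate lies flat in the out-tray, the four coloured plates are on their lines (orange lowest, then green, yellow and blue), and the lever is fully down with the rings closed; no verdict came back.

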